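# Send the ejector pins home, then close the mould's side slide

## Robot

A 7-joint arm with a two-finger parallel gripper is mounted at the origin on the work surface; the furniture and walls round the work are solid. World frame = base frame: x ahead of the robot, y to its left, z up, the work surface at z = 0. Lengths are in m, angles in rad, forces in N, time in s.
With the tool pointing down it reaches from about 0.425 to 0.875 m from the base axis. Payload 4.7 kg.
Tool frame: the origin (TCP) lies at the very end of the fingers, on their centre line; the grasp point (between the pads) lies 19 mm behind it; z points along the fingers, x is the direction in which the jaws open and shut, and the axes are right-handed (so a half turn about z gives the same grasp; the last joint's range is limited). The gripper opens to 85 mm and grips with 20 to 120 N. Pads are 22 mm wide; open, the fingers measure 114 mm over their backs; the gripper's body (76 mm by 85 mm) begins 54 mm behind the grasp point. The pads swing forward as they close: fully open they stand 13 mm farther back than shut.
Start: joints at [1.298, 0.321, -0.07, 1.45, 0.023, 1.371, -0.057], TCP at [0.184, -0.623, 0.231] pointing down, gripper open.
Joint ranges: [-2.86, 2.86], [-0.3, 2.09], [-1.38, 1.24], [0.06, 2.45], [-1.56, 4.7], [0.09, 2.05], [-2.69, 2.69]. Speed limits (rad/s): [2.57, 2.57, 3.14, 3.14, 3.14, 3.14, 3.14].

## Interface

Orientations are given as a unit quaternion [w, x, y, z].
In Python, from rig import * gives the robot as it stands. Calls block until the motion is done:
- reach(position, orientation): joint-space move of the TCP to a pose.
- move_l(position, rot=None, velocity=0.15): straight line of the TCP; rot=None keeps the orientation; velocity is the mean speed in m/s.
- move_joints(angles): joint-space move.
- open_gripper() and clamp(force=None): open the fingers fully, or close them until they stop; force is the grip in N (None keeps the last).
- pause(seconds).
- solve_ik(position, orientation): joint angles nearest the present ones, or None.
- camera(name): name is "scene" or "top" or "wrist"; returns (picture, depth): 420x560x3 uint8, red, green, blue; 420x560 float32, m along the optical axis (not along the pixel's ray), 0 where there is no reading.
- calibration(name): a dict with "fx", "fy", "cx", "cy" (pixels), "distortion" ([k1, k2, p1, p2, k3] as OpenCV has them; the pictures are not rectified), "extrinsics" (4x4, takes a point from camera to world coordinates). Camera axes: x right, y down, z forward; pixel columns grow to the right and rows downward; lengths in m; the calibration is good to about 2 mm. A picture is of the moment at which its call begins: read the wrist's pose just before it. calibration takes no time and is no camera call; for the wrist camera it gives the pose at the moment of the call.
A pose or a line that the arm cannot do raises PlanningError and nothing moves.
- job_done(): hands the job in, once; it reports no verdict.
Readings, each from a call of its own:
- read_time_s(): time.
- read_q(): joint angles.
- read_joint_velocities(): joint speeds.
- read_joint_efforts(): joint torques, N m.
- read_position(): TCP position.
- read_orientation(): TCP orientation.
- read_ft_force(): force on the tool from outside, world axes, zero at the start.
- read_wrist_torque(): the same for the moment, N m.
- read_width(): finger opening in m.
Only numpy, scipy, OpenCV 4.12 (cv2) and the standard library are available. Lean on these libraries where they do the work, as an engineer would, in place of code of your own. Each camera call takes 0.05 s, during which the arm holds its last target.

## Task

The lower half of an injection mould lies face up on the bench with its ejector pins still out and its side slide still open: get it ready for closing. With the fingertips press gently down on one of the four stout return pins until it is flush with the mould's flat face, which takes all the slender ejector pins home; only then push the slide from behind, fully home against the core, and draw back. Never touch the polished core or the slender ejector pins, do not press hard, and leave the loose parts beside the mould alone.

Things in the scene. Friction and masses are not known exactly. Their poses are not given: they have to be found in the camera images.
- mould: the mould half, fixed on the bench: bare steel plates, base 200 x 220 mm, top plate 200 x 200 mm, whose flat upper side (parting face) is 80 mm above the bench. Origin: centre of the underside, z up. Mould +x is the slide's side, roughly away from the robot. The flat face may be touched, but the fingers may push on the mould and its parts with no more than 40 N.
- ejectors (a joint): how far the whole ejector package (plates, return pins and slender pins, which move as one, straight up and down) stands out, in m: 0 = home, return pins flush; starts at 0.008 to 0.012. It stays where it is left; about 6 N of push on any return pin moves it down, until it meets a stop at 0.
- ejector_pins: the six slender ejector pins (5 mm diameter), moving with the ejector package: four come out of the core's top (mould x = -44 or 0, y = +-17 mm), two out of the parting face between core and slide (x 22, y +-13 mm), in the way of the slide's nose while they stand out. Origin: the mould's origin, raised by the joint value. Must not be touched.
- core: the polished core insert in the middle of the mould: a smooth block 66 x 56 mm standing 14 mm proud of the parting face, mould x from -54 to +12 mm, y from -28 to +28 mm. Its origin is the mould's origin (not the block's middle). Must not be touched.
- slide (a joint): how far the side slide stands out from its home position, in m, along mould +x: 0 = home against the core; starts at 0.018 to 0.025 (27 mm is its outer stop). It stays where it is left; about 4 N of push towards mould -x moves it, until it meets a stop at 0. While the ejector pins are out its nose would strike them at about 0.012.
- slide_back (a point): middle of the slide's flat upright back band, facing mould +x, to push on: 64 mm wide, up to 15 mm above the parting face; above it the back leans in, up to 32 mm. This point is 8 mm above the face, at mould x = 75 mm when home, and moves with the slide. Gib strips 8 mm high flank the slide 32 to 40 mm from its middle line; the space behind it is open. The parting face ends at mould x = 100 mm.
- return_pin_1 (a point): top centre of one of the four alike, stout return pins (12 mm diameter, round steel, in the flat parting face outside the core; this one at mould x, y = -42, +68 mm). It moves with the ejector package; home, its top is flush with the parting face, 80 mm above the bench.
- return_pin_2 (a point): top centre of one of the four alike, stout return pins (12 mm diameter, round steel, in the flat parting face outside the core; this one at mould x, y = -42, -68 mm). It moves with the ejector package; home, its top is flush with the parting face, 80 mm above the bench.
- return_pin_3 (a point): top centre of one of the four alike, stout return pins (12 mm diameter, round steel, in the flat parting face outside the core; this one at mould x, y = +42, +68 mm). It moves with the ejector package; home, its top is flush with the parting face, 80 mm above the bench.
- return_pin_4 (a point): top centre of one of the four alike, stout return pins (12 mm diameter, round steel, in the flat parting face outside the core; this one at mould x, y = +42, -68 mm). It moves with the ejector package; home, its top is flush with the parting face, 80 mm above the bench.
- bushing: flanged steel guide bushing, 32 mm diameter, 34 mm tall, standing on the bench in a row of parts along the right-hand side of the mould (mould -y); origin at the centre of its underside. Must stay where it is.
- guide_pin: plain ground steel guide pin, 18 mm diameter, 85 mm long, lying on the bench in a row of parts along the right-hand side of the mould (mould -y); origin at the middle of its underside, length along its own y. Must stay where it is.
- insert: steel core insert block, 36 x 50 x 25 mm with a step and a hole, on the bench in a row of parts along the right-hand side of the mould (mould -y); origin at the centre of its underside. Must stay where it is.

How it is judged:
By the outcome, as a careful person would: the job done as asked, in the order asked, and still so for the second after the job is handed in, with the robot touching nothing.
It also fails if it takes over 42 s, if anything falls off the work surface, if the arm or the gripper's body presses on something with over 40 N, if the wrist force passes 120 N, or if a joint passes its speed limit or range.

## Working session

There is one attempt and no reset: what is moved stays moved. The work goes in short steps, each a Python script; the robot and the scene stay as the last script left them, time stands still between calls to the robot, and variables do not carry over. Pictures are saved under pics/ and viewed, and the job is handed in when it is done.

```bash
ls; mkdir -p pics; python3 - <<'E'
from rig import *
import cv2,numpy as np
np.set_printoptions(precision=4,suppress=True)
for n in ["scene","top","wrist"]:
    c=calibration(n); p,d=camera(n)
    cv2.imwrite(f"pics/{n}0.png",p[:,:,::-1]); np.savez(f"pics/{n}0.npz",p=p,d=d,E=c["extrinsics"],k=[c["fx"],c["fy"],c["cx"],c["cy"]],dist=c["distortion"])
    print(n,c)
print(read_time_s(),read_position(),read_orientation(),read_ft_force(),read_width())
E
```

```text
pics
scene {'fx': 538.8322740492847, 'fy': 538.8322740492847, 'cx': 276.1927289867213, 'cy': 220.4326729368755, 'distortion': array([0.0667, 0.    , 0.    , 0.    , 0.    ]), 'extrinsics': array([[ 0.6353, -0.4384,  0.6358, -0.1357],
       [-0.7723, -0.363 ,  0.5214, -0.7899],
       [ 0.0022, -0.8222, -0.5692,  0.5944],
       [ 0.    ,  0.    ,  0.    ,  1.    ]])}
top {'fx': 412.52401647803515, 'fy': 412.52401647803515, 'cx': 276.83456335714357, 'cy': 216.13416082948942, 'distortion': array([-0.0354,  0.    ,  0.    ,  0.    ,  0.    ]), 'extrinsics': array([[-0.0266, -0.9811,  0.1919,  0.2507],
       [-0.9996,  0.0272,  0.0006, -0.3117],
       [-0.0059, -0.1918, -0.9814,  0.9234],
       [ 0.    ,  0.    ,  0.    ,  1.    ]])}
wrist {'fx': 376.5398641249983, 'fy': 376.5398641249983, 'cx': 282.24969199270515, 'cy': 212.78567028880286, 'distortion': array([-0.0293,  0.    ,  0.    ,  0.    ,  0.    ]), 'extrinsics': array([[ 0.2823, -0.9117, -0.2984,  0.2591],
       [-0.9593, -0.2692, -0.085 , -0.6018],
       [-0.0028,  0.3102, -0.9507,  0.3733],
       [ 0.    ,  0.    ,  0.    ,  1.    ]])}
0.15 [ 0.1837 -0.6231  0.2305] [-0.0004  0.8009 -0.5988 -0.0006] [0.8498 0.2096 0.289 ] 0.08541616534251091
```

View pics/scene0.png

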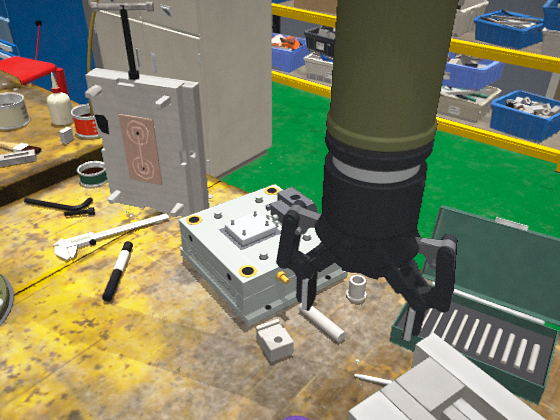

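View pics/top0.png

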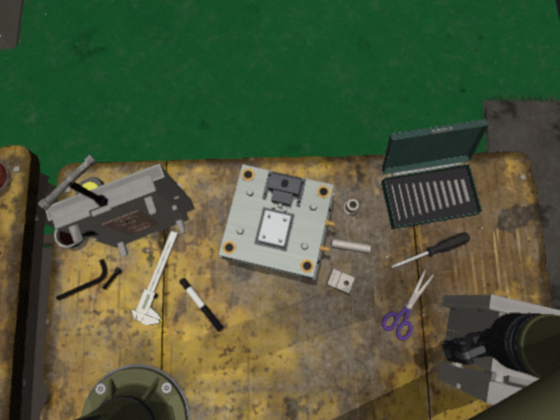

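View pics/wrist0.png

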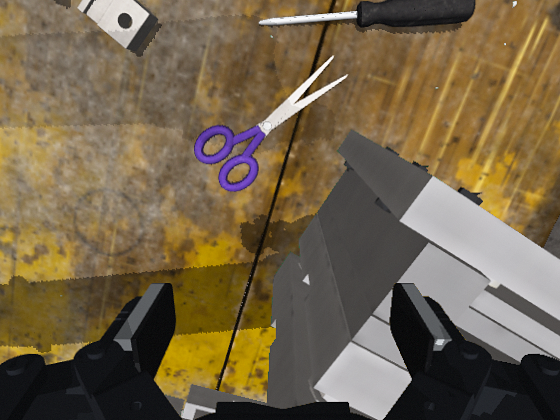

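```bash
cat > h.py <<'E'
import numpy as np,cv2
def load(n):
    z=np.load(f"pics/{n}.npz"); k=z["k"]; K=np.array([[k[0],0,k[2]],[0,k[1],k[3]],[0,0,1.]])
    return z["p"],z["d"],K,z["dist"],z["E"]
def onplane(n,uv,z):
    p,d,K,dist,E=load(n); u=cv2.undistortPoints(np.array(uv,float).reshape(-1,1,2),K,dist).reshape(-1,2)
    r=np.c_[u,np.ones(len(u))]@E[:3,:3].T; o=E[:3,3]; t=(np.asarray(z)-o[2])/r[:,2]; return o+r*t[:,None]
def proj(n,P):
    p,d,K,dist,E=load(n); W=np.linalg.inv(E); return cv2.projectPoints(np.array(P,float),cv2.Rodrigues(W[:3,:3])[0],W[:3,3],K,dist)[0].reshape(-1,2)
def save(n):
    from rig import camera,calibration
    base=n.rstrip("0123456789"); c=calibration(base); p,d=camera(base)
    cv2.imwrite(f"pics/{n}.png",p[:,:,::-1]); np.savez(f"pics/{n}.npz",p=p,d=d,E=c["extrinsics"],k=[c["fx"],c["fy"],c["cx"],c["cy"]],dist=c["distortion"])
E
python3 - <<'E'
from h import *
p,d,*_=load("top0")
c=p[150:290,205:365]; cv2.imwrite("pics/z1.png",cv2.resize(c[:,:,::-1],None,fx=5,fy=4.2857 and 5,interpolation=cv2.INTER_CUBIC)[:600] if 0 else cv2.resize(c[:,:,::-1],None,fx=4,fy=4,interpolation=cv2.INTER_CUBIC))
# bench/face height check via depth
K=load("top0")[2];E=load("top0")[4]
for u,v in [(240,212),(270,262),(277,222),(360,280)]:
    x=onplane("top0",[[u,v]],0)[0]; o=E[:3,3]; r=(x-o); 
    zc=E[:3,2]@r; print(u,v,o+r*d[v,u]/zc)
E
```

```text
240 212 [ 0.42697356 -0.23428052  0.07753973]
270 262 [ 0.32056634 -0.29472772  0.08059382]
277 222 [ 0.40046191 -0.31121219  0.09463599]
360 280 [ 2.81905738e-01 -4.91624538e-01 -4.42130838e-04]
```

View pics/z1.png

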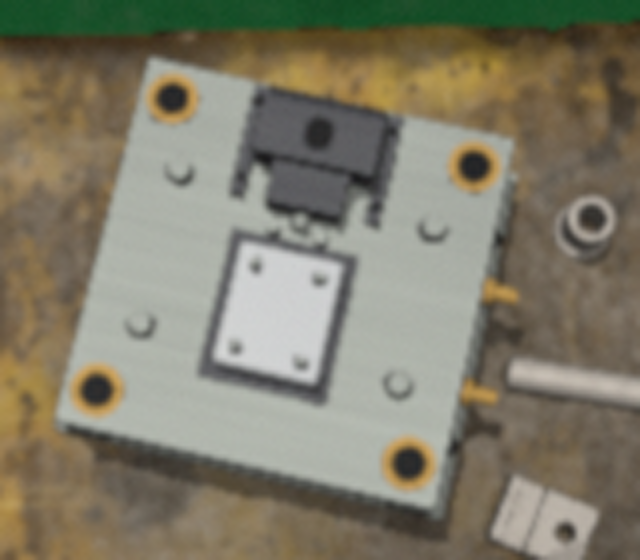

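```bash
cat >> h.py <<'E'
def fit(M,P):
    M=np.asarray(M,float)[:,:2];P=np.asarray(P)[:,:2]; mc,pc=M.mean(0),P.mean(0)
    H=(M-mc).T@(P-pc); U,S,V=np.linalg.svd(H); D=np.diag([1,np.linalg.det(V.T@U.T)]); R=V.T@D@U.T
    t=pc-R@mc; return t,np.arctan2(R[1,0],R[0,0]),(M@R.T+t-P)
E
python3 - <<'E'
from h import *
np.set_printoptions(precision=4,suppress=True)
z=lambda L:np.array(L)/4.+[205,150]-0.375
P=onplane("top0",z([(152,58),(515,140),(440,515),(60,425)]),.08)
print(fit([(.1,.1),(.1,-.1),(-.1,-.1),(-.1,.1)],P))
P=onplane("top0",z([(237,234),(357,256),(326,402),(199,375)]),.08) # core base
print(P); print(fit([(.012,.028),(.012,-.028),(-.054,-.028),(-.054,.028)],P))
P=onplane("top0",z([(172,98),(474,165),(409,463),(96,390)]),.08); print(P)
print(fit([(.075,.075),(.075,-.075),(-.075,-.075),(-.075,.075)],P))
P=onplane("top0",z([(141,324),(398,383),(179,172),(433,228)]),.09)
print(fit([(-.042,.068),(-.042,-.068),(.042,.068),(.042,-.068)],P))
E
```

```text
(array([ 0.408 , -0.3124]), np.float64(-0.25179111146962363), array([[-0.0011,  0.0006],
       [-0.0002, -0.0017],
       [ 0.0011, -0.0001],
       [ 0.0002,  0.0012]]))
[[ 0.4333 -0.2845  0.08  ]
 [ 0.4199 -0.3469  0.08  ]
 [ 0.344  -0.3283  0.08  ]
 [ 0.3597 -0.2635  0.08  ]]
(array([ 0.4096, -0.3109]), np.float64(-0.24495489552641142), array([[-0.0053, -0.0021],
       [-0.0054,  0.0059],
       [ 0.0064,  0.0034],
       [ 0.0043, -0.0072]]))
[[ 0.5083 -0.2515  0.08  ]
 [ 0.4671 -0.4102  0.08  ]
 [ 0.3117 -0.3696  0.08  ]
 [ 0.3534 -0.2104  0.08  ]]
(array([ 0.4101, -0.3104]), np.float64(-0.25623591966342246), array([[-0.0066, -0.0054],
       [-0.0034,  0.0082],
       [ 0.0068,  0.0057],
       [ 0.0032, -0.0085]]))
(array([ 0.4084, -0.3103]), np.float64(-0.2536774014881882), array([[-0.0007,  0.0008],
       [-0.0009, -0.0006],
       [ 0.0011,  0.0003],
       [ 0.0005, -0.0005]]))
```

```bash
cat >> h.py <<'E'
T=np.array([.4083,-.3112]); YAW=-.2535
def m2w(x,y,z=0,t=T,yaw=YAW):
    c,s=np.cos(yaw),np.sin(yaw); return np.array([t[0]+c*x-s*y,t[1]+s*x+c*y,z])
def down(yaw=YAW):
    f=yaw-np.pi/2; return np.array([0,np.cos(f/2),np.sin(f/2),0])
E
python3 - <<'E'
from rig import *; from h import *
np.set_printoptions(precision=4,suppress=True)
for nm,p in dict(p2=m2w(-.042,-.068,.2),p2l=m2w(-.042,-.068,.078),p4=m2w(.042,-.068,.08),sb=m2w(.125,0,.088),sbh=m2w(.125,0,.2),sh=m2w(.08,0,.088)).items():
    print(nm,p,solve_ik(p,down()))
print(read_time_s())
E
```

```text
p2 [ 0.3506 -0.3665  0.2   ] [ 0.9571  0.0459 -0.2073  1.8364  0.0099  1.2603 -1.0772]
p2l [ 0.3506 -0.3665  0.078 ] [ 0.9471  0.164  -0.2064  1.971   0.0395  1.0104 -1.1019]
p4 [ 0.4319 -0.3876  0.08  ] [ 0.8677  0.3044 -0.2118  1.7946  0.0727  1.0502 -1.1952]
sb [ 0.5293 -0.3425  0.088 ] [ 0.7508  0.3976 -0.271   1.6577  0.1164  1.1021 -1.377 ]
sbh [ 0.5293 -0.3425  0.2   ] [ 0.7627  0.3098 -0.2848  1.5384  0.0889  1.3062 -1.3569]
sh [ 0.4857 -0.3313  0.088 ] [ 0.7902  0.316  -0.2781  1.7667  0.0973  1.0723 -1.3456]
0.15
```

```bash
python3 - <<'E'
from rig import *; from h import *
np.set_printoptions(precision=4,suppress=True)
clamp(20); print(read_time_s(),read_width())
reach(m2w(-.042,-.068,.2),down()); print(read_time_s(),read_position(),read_ft_force())
save("wrist1"); save("scene1"); print(read_time_s())
E
```

```text
0.9167 0.00020899762559316483
2.0917 [ 0.3501 -0.3677  0.2003] [-0.4173  0.3919 -0.2447]
2.1917
```

View pics/wrist1.png

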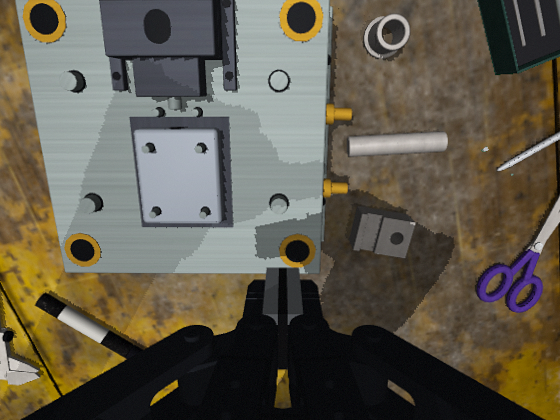

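View pics/scene1.png

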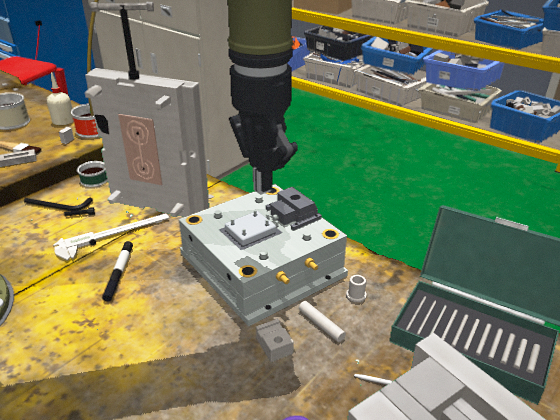

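```bash
python3 - <<'E'
from h import *
np.set_printoptions(precision=4,suppress=True)
p=load("wrist1")[0]
cv2.imwrite("pics/z2.png",cv2.resize(p[50:280,50:340,::-1],None,fx=2.5,fy=2.5,interpolation=cv2.INTER_CUBIC))
M=[(-.042,.068),(-.042,-.068),(.042,.068),(.042,-.068)]
P=onplane("wrist1",[(94,203),(279,204),(77,82),(279,80)],.09); print(P,fit(M,P))
for e in (.088,.09,.092):
  print(e,proj("wrist1",[m2w(*m,e) for m in M]).round(1).tolist())
E
```

```text
[[ 0.3867 -0.2408  0.09  ]
 [ 0.353  -0.3672  0.09  ]
 [ 0.465  -0.2624  0.09  ]
 [ 0.4327 -0.3882  0.09  ]] (array([ 0.4093, -0.3147]), np.float64(-0.25824280246666476), array([[-0.0006,  0.0026],
       [-0.0016, -0.0025],
       [ 0.0023,  0.0028],
       [-0.0001, -0.0029]]))
0.088 [[88.8, 206.9], [278.9, 206.5], [68.8, 83.2], [278.3, 81.6]]
0.09 [[87.4, 207.7], [278.9, 207.4], [67.1, 83.2], [278.3, 81.5]]
0.092 [[86.0, 208.5], [278.9, 208.2], [65.5, 83.1], [278.3, 81.4]]
```

View pics/z2.png

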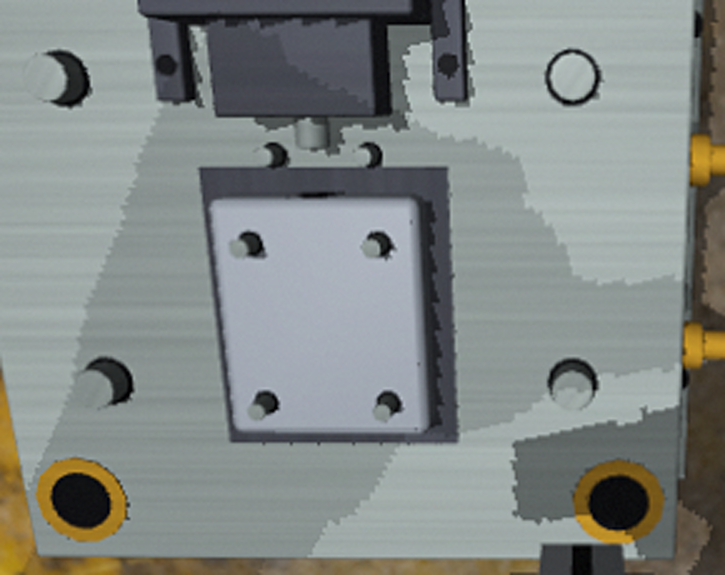

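```bash
python3 - <<'E'
from rig import *; from h import *
np.set_printoptions(precision=4,suppress=True)
p=m2w(-.0415,-.068,.097)
move_l(p,velocity=.1); f0=np.array(read_ft_force()); print(read_time_s(),read_position(),f0)
z=.095
while z>.0785:
    p[2]=z; move_l(p,velocity=.02); f=np.array(read_ft_force())
    if f[2]-f0[2]>1 or z<.084: print(round(z,4),read_position(),f,round(read_time_s(),2))
    if f[2]-f0[2]>14: break
    z-=.002 if z>.0825 else .0005
save("wrist2"); save("scene2"); print(read_time_s())
E
```

```text
3.375 [ 0.3515 -0.3671  0.0977] [-0.7453  0.0914  0.1412]
0.087 [ 0.3512 -0.3668  0.0873] [-0.6093  0.2011  4.088 ] 4.62
0.085 [ 0.3512 -0.3668  0.0853] [-0.0481  0.4991  4.8539] 4.88
0.083 [ 0.3513 -0.3668  0.0832] [-0.1466 -0.2427  4.2544] 5.12
0.081 [ 0.3512 -0.3668  0.0811] [ 0.3979 -0.0677  4.3314] 5.38
0.0805 [ 0.3512 -0.3668  0.0807] [ 0.3893 -0.1993  5.7806] 5.62
0.08 [ 0.3512 -0.3668  0.0802] [-0.3099  0.2563  5.1353] 5.88
0.0795 [ 0.3513 -0.3668  0.0801] [-0.3338  0.6988  8.7064] 6.12
0.079 [ 0.3513 -0.3668  0.0801] [-2.3616  2.5658 11.2238] 6.38
6.475
```

```bash
python3 - <<'E'
from rig import *; from h import *
np.set_printoptions(precision=4,suppress=True)
p=m2w(-.0415,-.068,.0775)
for z in (.0785,.0780,.0775):
    p[2]=z; move_l(p,velocity=.02); f=read_ft_force(); print(z,read_position(),f)
    if f[2]>15: break
p[2]=.2; move_l(p,velocity=.12); print(read_time_s(),read_position(),read_ft_force())
save("wrist3"); save("scene3")
a=load("wrist3")[0]; cv2.imwrite("pics/z3.png",cv2.resize(a[0:280,50:340,::-1],None,fx=2.1,fy=2.1,interpolation=cv2.INTER_CUBIC))
a=load("scene3")[0]; cv2.imwrite("pics/z4.png",cv2.resize(a[170:340,170:370,::-1],None,fx=3.5,fy=3.5,interpolation=cv2.INTER_CUBIC))
E
```

```text
0.0785 [ 0.3513 -0.3668  0.0801] [-3.0098  3.1919 13.8511]
0.078 [ 0.3513 -0.3669  0.0801] [-5.0155  3.6247 18.0902]
8.1417 [ 0.3506 -0.3662  0.199 ] [-0.1002 -0.0177 -0.2686]
```

View pics/z3.png

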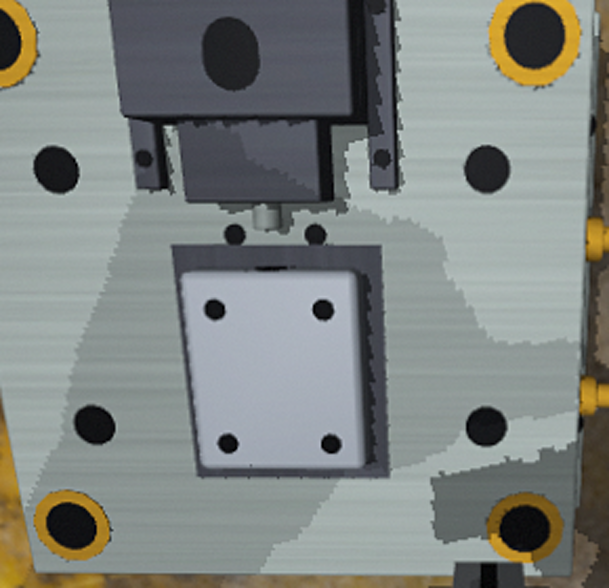

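View pics/z4.png

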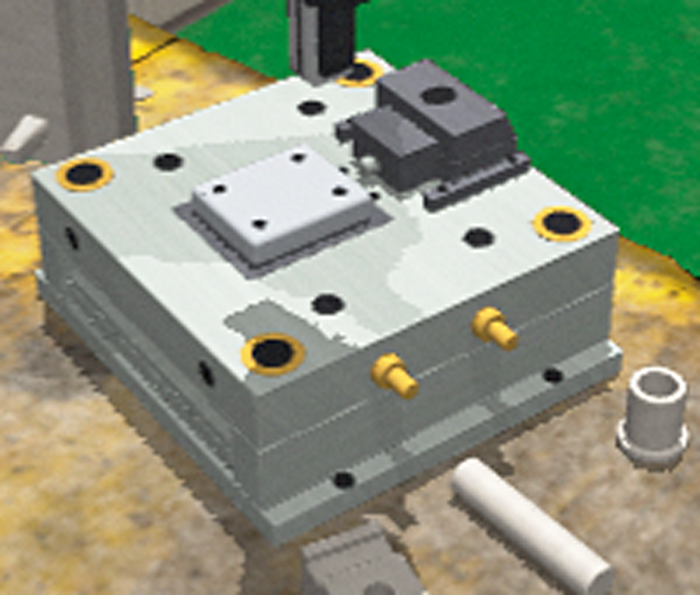

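```bash
python3 - <<'E'
from h import *
np.set_printoptions(precision=4,suppress=True)
M=[(-.042,.068),(-.042,-.068),(.042,.068),(.042,-.068)]
z=lambda L:np.array(L)/2.1+[50,0]-.26
P=onplane("wrist3",z([(95,425),(486,426),(56,170),(487,169)]),.08); print(P,fit(M,P))
z=lambda L:np.array(L)/3.5+[170,170]-.36
P=onplane("scene3",z([(168,162),(328,304),(312,108),(479,237)]),.08); print(P,fit(M,P))
p,d,K,dist,E=load("wrist3")
for u,v in [(95,425),(125,430),(486,426),(450,420)]:
    u,v=z([(0,0)])[0]*0+np.array([u,v])/2.1+[50,0]; u,v=int(u),int(v)
    x=onplane("wrist3",[[u,v]],0)[0]; o=E[:3,3]; r=x-o; print((o+r*d[v,u]/(E[:3,2]@r))[2])
print(proj("top0",[m2w(.125,0,.08)]))
E
```

```text
[[ 0.386  -0.2348  0.08  ]
 [ 0.3514 -0.3664  0.08  ]
 [ 0.4674 -0.2561  0.08  ]
 [ 0.4327 -0.3879  0.08  ]] (array([ 0.4094, -0.3113]), np.float64(-0.25712716094143184), array([[ 0.0001, -0.0001],
       [ 0.    ,  0.0001],
       [-0.0001, -0.0001],
       [ 0.    ,  0.0002]]))
[[ 0.3859 -0.2337  0.08  ]
 [ 0.3515 -0.3651  0.08  ]
 [ 0.4671 -0.2556  0.08  ]
 [ 0.433  -0.3865  0.08  ]] (array([ 0.4094, -0.3102]), np.float64(-0.2563752226866888), array([[ 0.0001, -0.0001],
       [-0.    , -0.0002],
       [ 0.0002,  0.0005],
       [-0.0002, -0.0002]]))
0.08002260204161238
0.07879495825668953
0.08006716555023713
0.08029791082389048
[[290.085 163.51 ]]
```

```bash
sed -i 's/^T=.*/T=np.array([.4094,-.3110]); YAW=-.2568/' h.py; python3 - <<'E'
from rig import *; from h import *
np.set_printoptions(precision=4,suppress=True)
ax=m2w(1,0)[:2]-T
def mx(): return (np.array(read_position())[:2]-T)@ax
reach(m2w(.13,0,.2),down()); move_l(m2w(.13,0,.087),velocity=.1)
f0=np.array(read_ft_force()); print(read_time_s(),read_position(),f0)
x=.118
move_l(m2w(x,0,.087),velocity=.06)
while x>.075:
    x-=.0015 if x>.09 else .0007
    move_l(m2w(x,0,.087),velocity=.02); f=np.array(read_ft_force())-f0; fx=f[:2]@ax
    if fx>1.5: print(round(x,4),round(mx(),4),f.round(1),round(fx,1),round(read_time_s(),2))
    if fx>11: break
    if read_time_s()>26: break
save("wrist4"); save("scene4")
E
```

```text
10.2917 [ 0.5357 -0.3443  0.0879] [-0.4184  0.1514  0.0793]
0.106 0.1065 [ 2.8 -1.  -1.3] 3.0 12.64
0.1045 0.1051 [ 4.  -0.5 -2.4] 4.0 12.89
0.103 0.1032 [ 4.4 -1.9 -1.6] 4.7 13.14
0.1015 0.1015 [ 4.3 -1.9 -1.3] 4.6 13.39
0.1 0.0999 [ 3.6 -0.4 -1.1] 3.5 13.64
0.0985 0.0984 [ 3.7 -0.5 -1.8] 3.7 13.89
0.097 0.0969 [ 4.2 -0.9 -0.1] 4.3 14.14
0.0955 0.0954 [ 4.7 -0.8 -0.9] 4.7 14.39
0.094 0.0939 [ 4.3 -0.9  0.8] 4.3 14.64
0.0925 0.0924 [3.6 0.1 0.9] 3.4 14.89
0.091 0.0909 [4.1 0.5 0.8] 3.8 15.14
0.0895 0.0894 [ 4.9 -0.5  1.6] 4.8 15.39
0.0888 0.0888 [4.3 0.6 1.8] 4.0 15.64
0.0881 0.0881 [ 4.3 -0.4  0.8] 4.3 15.89
0.0874 0.0874 [ 4.6 -0.2  1.2] 4.5 16.14
0.0867 0.0869 [ 4.9 -0.1  0.4] 4.8 16.39
0.086 0.0869 [ 7.  -1.6 -0. ] 7.2 16.64
0.0853 0.0869 [ 8.6 -1.1 -1.3] 8.6 16.89
0.0846 0.0868 [10.2 -1.  -2.3] 10.1 17.14
0.0839 0.0868 [11.6 -2.9 -5.2] 12.0 17.39
```

View pics/scene4.png

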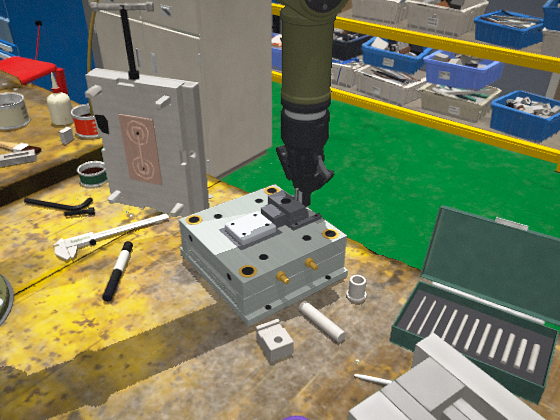

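```bash
python3 - <<'E'
from rig import *; from h import *
np.set_printoptions(precision=4,suppress=True)
move_l(m2w(.13,0,.087),velocity=.06); move_l(m2w(.13,0,.22),velocity=.15)
reach(m2w(-.03,-.068,.24),down()); pause(.3)
print(read_time_s(),read_ft_force())
save("wrist5"); save("scene5"); save("top5")
a=load("wrist5")[0]; cv2.imwrite("pics/z5.png",cv2.resize(a[0:280,30:340,::-1],None,fx=2.1,fy=2.1,interpolation=cv2.INTER_CUBIC))
a=load("scene5")[0]; cv2.imwrite("pics/z6.png",cv2.resize(a[170:360,170:380,::-1],None,fx=3.1,fy=3.1,interpolation=cv2.INTER_CUBIC))
print(read_time_s())
E
```

```text
20.475 [ 0.43   -0.0853 -0.0795]
20.625
```

View pics/z5.png

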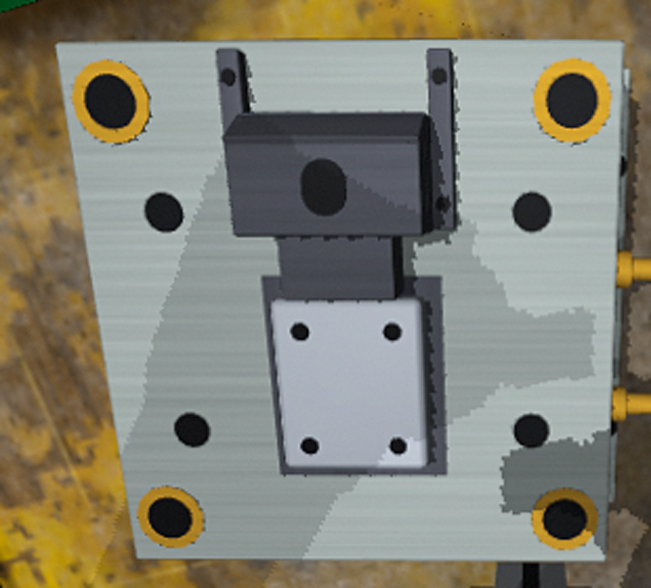

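View pics/z6.png

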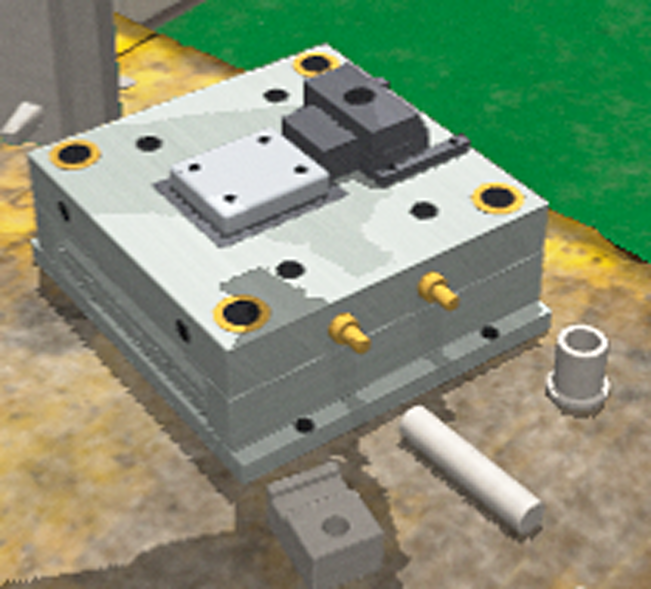

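The wrist view shows all four return pins and all six ejector pins flush. The slide's nose meets the core at about (340,298) in the zoomed picture. The loose parts beside the mould have not moved.

```bash
python3 - <<'E'
from rig import *
job_done(); print(read_time_s())
E
```

```text
the job is handed in; nothing more can be done
the job is handed in; nothing more can be done
```

The mould half is ready for closing, and I handed the job in with about 21 s on the robot's clock (limit 42 s).

- **Ejectors:** with the fingers shut, I pressed return pin 2 down until it met its stop. The fingertips stopped at 80.1 mm above the bench, and the push reached about 18 N. In the pictures afterwards all return pins and slender pins were flush, and the depth reading at two of the return pins was 80.0 to 80.1 mm.
- **Slide:** only after that check, I pushed the slide from behind at 4 to 5 N until it met its stop. The fingers stopped advancing at mould x = 86.8 mm and the force rose to 12 N. Allowing about 11 mm for half the finger width, the slide's back is at its 75 mm home position. I then drew back and lifted clear.
- **Last checks:** the wrist and scene pictures show the slide's nose against the core, the loose parts where they were, and the robot touching nothing.
- **Disagreement:** the first pose estimate, from the top camera, was about 1 mm off from the later wrist and scene measurements. I used the later pose for the slide. No check failed.

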